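# Raise the fume cabinet window to its working mark

## Robot

A 6-joint arm with a two-finger parallel gripper is mounted at the origin on the work surface. World frame = base frame: x ahead of the robot, y to its left, z up, the work surface at z = 0. Lengths are in m, angles in rad, forces in N, time in s.
With the tool pointing down it reaches from about 0.15 to 0.775 m from the base axis. Payload 6.1 kg.
Tool frame: the origin (TCP) lies where the fingers leave the gripper's body, on its centre line; the fingertips stand 73 mm ahead of it and the grasp point (between the pads) lies 54 mm ahead of it; z points along the fingers, y is the line along which they close (so a half turn about z gives the same grasp; the last joint's range is limited). The gripper opens to 85 mm and grips with 20 to 120 N. Pads are 22 mm wide; open, the fingers measure 114 mm over their backs; the gripper's body (76 mm by 85 mm) begins 54 mm behind the grasp point. The pads swing forward as they close: fully open they stand 13 mm farther back than shut.
Start: joints at [1.271, 0.126, -0.04, 1.405, 0, 1.571], TCP at [0.155, 0.502, 0.304] pointing down, gripper open.
Joint ranges: [-2.72, 2.72], [-0.95, 1.95], [-1.27, 1.35], [-1.78, 2.02], [-1.46, 1.47], [-3.14, 3.14]. Speed limits (rad/s): [2.39, 2.39, 3.01, 3.14, 3.14, 3.14].

## Interface

Orientations are given as a rotation vector (axis times angle).
In Python, from station import monitor, eyes, manip gives the robot as it stands.
- The arm moves only by the shell command python3 -m pendant 'ROWS' [FORCE]. ROWS is JSON, a list that holds one entry, the list of rows, each a list of 5 numbers: the gripper's target within -1 to 1 (fully open at 1, half-way at 0, shut at -1), then the shift along the world's x, y, z normalised to -1 to 1, where 1 is 0.15 m, then the turn about the world's z normalised to -1 to 1, where 1 is 0.12 rad. A call has 1 to 20 rows; each row shifts and turns the commanded pose from where the row before left it; what a row does not reach is not made up. A row lasts 1/8 s, in which the tool goes at most 62.5 mm and 10.7 degrees, less where a joint would pass 70% of its speed; a pose out of reach is approached as far as the arm can. A call with a number of a shift or a turn outside -1 to 1 is refused whole. A call with a gripper value outside its range is refused whole. The fingers move at their own pace and stop on an object; FORCE is the grip in N (left out, the last holds). Time passes only in rows, so rows that do not move let the fingers close. It gives the time, the measured TCP pose, the force, the opening and the grip force at its end, in the units of the state.
- monitor.read_state(): the state, without advancing time (a new reading comes with each control period).
- eyes.capture(name): name is "scene" or "top" or "wrist"; returns (picture, depth): 400x640x3 uint8, red, green, blue; 400x640 float32, m along the optical axis (not along the pixel's ray), 0 where there is no reading.
- eyes.calibration(name): a dict with "vfov" (degrees; the focal length in pixels is half the picture's height over the tangent of half this angle, whatever the lens; pixels are square), "cx", "cy" (the principal point, pixels), "world_from_camera" (4x4, takes a point from camera to world coordinates). Camera axes: x right, y up, looking along -z (the intrinsics and any distortion apply to the point x, -y, -z); pixel columns grow to the right and rows downward; lengths in m; the calibration is good to about 2 mm. A picture is of the moment at which its call begins: read the wrist's pose just before it. calibration takes no time and is no camera call; for the wrist camera it gives the pose at the moment of the call.
- manip.sign_off(): hands the job in; it is judged then, once.
The state is a dict: "t": time; "qpos": joint angles; "qd": joint speeds; "effort": joint torques, N m; "eef_pos": TCP position; "tcp_rot": TCP orientation; "wrist_force": force on the tool from outside, world axes, zero at the start; "ft_torque": the same for the moment, N m; "opening": finger opening in m; "grasp_force": force on a finger pad.
Only numpy, scipy, OpenCV 4.12 (cv2) and the standard library are available. Lean on these libraries where they do the work, as an engineer would, in place of code of your own. Each camera call takes 0.05 s, during which the arm holds its last target. There are 200 camera calls.

## Task

Open the soldering fume cabinet to working height: with the fingertips under the lip of its sliding window, push the window smoothly up until the lip is level with the black pointer clipped to the cabinet's post, leave it standing there and draw the hand clear. Only push it: do not pinch the lip between the fingers, and leave the loose things in front of and inside the cabinet alone.

Things in the scene. Friction and masses are not known exactly. Their poses are not given: they have to be found in the camera images.
- cabinet: White-framed bench-top fume cabinet with clear walls, 620 mm wide (y), 350 mm deep (x), 620 mm high, fixed to the bench; place and turn differ from start to start. Origin on the bench under the middle of its front face; x points level into the cabinet (away from the robot), y to the left as seen from the robot, z up. The posts' front faces are at x = 0, the 30 mm high floor and 64 mm high sill behind that.
- sash_lip (a point): Centre of the window's lip: an aluminium ledge along the bottom of the clear sliding window, 480 mm wide (y), 20 mm thick (z), 40 mm deep (x), free space under it. Axes as the cabinet's: x into the cabinet, z up. Its front edge is 20 mm before this point; the posts' faces are 15 mm and the window's bottom rail (10 mm below to 29 mm above this point) 19 mm beyond it.
- sash (a joint): Height of the window above closed, in m, growing upward; 0 = closed on the sill (lip centre then 85 mm above the bench), 0.262 = upper stop. The window is counterweighted: it stays wherever it is left, and moves straight up or down against 3 to 6 N of sliding friction.
- pointer_tip (a point): Tip of the height pointer: a fixed black plastic clip, 24 mm high, on the front of the right-hand post (as seen from the robot), its point aimed level at the right-hand end of the lip, 8 mm beyond that end (248 mm to the right of the lip's centre, 10 mm farther into the cabinet). Its height differs from start to start, 50 mm or more above the lip.
- flux_bottle: Bystander: round bottle, 48 mm across, 125 mm tall, standing loose on the bench in front of the cabinet towards one of its sides. Origin at the centre of its underside.
- tin: Bystander: round steel tin, 65 mm across, 34 mm tall, standing loose on the bench in front of the cabinet towards one of its sides. Origin at the centre of its underside.
- reel: Bystander: grey solder reel, 60 mm across, 50 mm tall, standing loose on the bench in front of the cabinet towards one of its sides. Origin at the centre of its underside.
- board: Bystander: circuit board with two blue edge strips, 104 x 138 x 13 mm, lying loose on the cabinet's floor behind the window. Origin at the centre of its underside.

How it is judged:
On the way:
1. the fingers push the window by its lip at least 20 mm up from where it stood (distance of sash_lip from where it was at the start of the episode above 0.02 m and contact force between the fingers and sash_c1 above 0.3 N), for 0.05 s.
At the end, for the whole second after the job is handed in: The window stands still with the middle of its lip within 10 mm of the height of the pointer's tip (so the tip points at the end of the 20 mm thick lip), and the bystanders are within 20 mm of where they stood (z of sash_lip in the frame of pointer_tip between -0.01 and 0.01 m and velocity of joint sash between -0.01 and 0.01 m/s and distance of each of flux_bottle, tin, reel, board from where it was at the start of the episode below 0.02 m); the robot touches nothing.
It fails at once if a bystander (flux bottle, tin, solder reel or circuit board) is moved or lifted by more than 20 mm (distance of any of flux_bottle, tin, reel, board from where it was at the start of the episode above 0.02 m).
It fails at once if the lip is pinched: the fingers press on its top and its underside at once (contact force between the fingers and sash_c1 above 4 N and contact force between the fingers and sash_c2 above 4 N).
It fails at once if the window is jerked: it moves faster than 0.4 m/s (velocity of joint sash above 0.4 m/s or velocity of joint sash below -0.4 m/s).
It also fails if it takes over 34 s, if anything falls off the work surface, if the arm or the gripper's body presses on something with over 40 N, if the wrist force passes 120 N, or if a joint passes its speed limit or range.

## Working session

There is one attempt and no reset: what is moved stays moved. The work goes in short steps, Python scripts to look and compute and a shell command to move; the robot and the scene stay as the last step left them, time stands still between calls to the robot, and variables do not carry over. Pictures are saved under pics/ and viewed, at most 10 in all, crops included, and the job is handed in when it is done.

```bash
mkdir -p pics; ls
cat > h.py <<'E'
import numpy as np,cv2
from station import monitor,eyes,manip
def K(c):
    f=200/np.tan(np.radians(c['vfov'])/2); return f
def P(c,d,u,v,z=None):
    f=K(c); z=d[int(v),int(u)] if z is None else z
    p=np.array([(u-c['cx'])/f*z,-(v-c['cy'])/f*z,-z,1]); return (c['world_from_camera']@p)[:3]
def cap(n,tag):
    c=eyes.calibration(n); i,d=eyes.capture(n)
    cv2.imwrite(f'pics/{tag}.png',i[:,:,::-1]); np.save(f'pics/{tag}.npy',d); return c,i,d
E
python3 - <<'E'
from h import *
import pickle
for n in ['scene','top']:
    c,i,d=cap(n,n+'0'); print(n,c); pickle.dump(c,open(f'pics/{n}.pkl','wb'))
print(monitor.read_state())
E
```

```text
pics
scene {'vfov': 50.94504951689356, 'cx': 324.15320973795866, 'cy': 195.57774993415507, 'world_from_camera': array([[-0.46989114,  0.8345969 , -0.28748972,  0.21234001],
       [-0.88268911, -0.44716552,  0.1445785 ,  0.19718139],
       [-0.00789073,  0.3217002 ,  0.9468087 ,  1.15755994],
       [ 0.        ,  0.        ,  0.        ,  1.        ]])}
top {'vfov': 49.814452250414725, 'cx': 315.1541975880222, 'cy': 199.531763149943, 'world_from_camera': array([[-0.02178197,  0.98754189, -0.15584147,  0.31952173],
       [-0.99962873, -0.01896066,  0.01956759,  0.06503614],
       [ 0.01636896,  0.15620983,  0.98758825,  1.33697552],
       [ 0.        ,  0.        ,  0.        ,  1.        ]])}
{'t': 0.1, 'qpos': array([ 1.27098563e+00,  1.26337490e-01, -4.05191273e-02,  1.40540931e+00,
       -1.34365359e-05,  1.57080906e+00]), 'qd': array([ 0.00040156, -0.00019455,  0.00235924, -0.00150405,  0.00224083,
        0.00198061]), 'effort': array([ 1.63627868e-03, -4.36897838e+01,  3.53610241e+01,  1.35263120e-02,
        1.44365049e-04,  3.46129696e-06]), 'eef_pos': array([0.15497622, 0.50132197, 0.30319138]), 'tcp_rot': array([-4.69168577e-01, -3.10615270e+00,  2.28555783e-03]), 'wrist_force': array([0.21317933, 0.41586735, 0.47874136]), 'ft_torque': array([0.04264363, 0.01496146, 0.03152743]), 'grasp_force': 0.0, 'opening': 0.08510581182323397}
```

View pics/scene0.png

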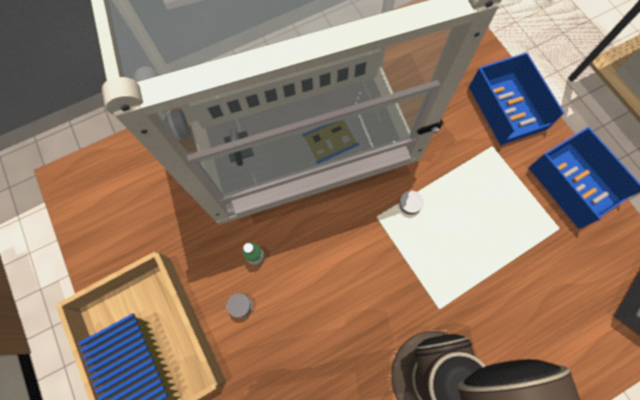

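View pics/top0.png

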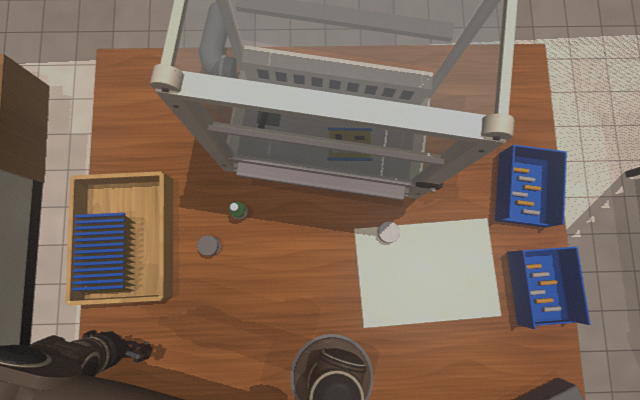

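Run:
```python
from h import *
a=cv2.imread('pics/top0.png')[140:270,190:450]; b=cv2.imread('pics/scene0.png')[100:230,200:460]
cv2.imwrite('pics/crop.png',np.vstack([cv2.resize(x,None,fx=2.3,fy=2.3,interpolation=2) for x in (a,b)]))
import pickle
for n,pts in [('top',[(237,170),(300,177),(320,180),(350,184),(380,187),(405,190),(418,185),(428,185),(436,185),(238,210),(208,244),(389,233)]),('scene',[(228,209),(280,192),(320,182),(360,172),(405,160),(420,129),(430,128),(438,126),(253,255),(239,306),(411,200)])]:
    c=pickle.load(open(f'pics/{n}.pkl','rb')); d=np.load(f'pics/{n}0.npy')
    for u,v in pts: print(n,u,v,P(c,d,u,v).round(3))
```

```text
top 237 170 [0.598 0.261 0.14 ]
top 300 177 [0.573 0.083 0.146]
top 320 180 [0.563 0.027 0.146]
top 350 184 [ 0.55  -0.058  0.145]
top 380 187 [ 0.541 -0.143  0.14 ]
top 405 190 [ 0.543 -0.23   0.069]
top 418 185 [ 0.527 -0.227  0.235]
top 428 185 [ 0.525 -0.25   0.244]
top 436 185 [ 0.524 -0.271  0.243]
top 238 210 [0.489 0.265 0.093]
top 208 244 [0.395 0.36  0.053]
top 389 233 [ 0.418 -0.184  0.029]
scene 228 209 [0.634 0.279 0.064]
scene 280 192 [0.583 0.137 0.141]
scene 320 182 [0.557 0.035 0.146]
scene 360 172 [ 0.533 -0.07   0.145]
scene 405 160 [ 0.507 -0.191  0.144]
scene 420 129 [ 0.532 -0.229  0.239]
scene 430 128 [ 0.522 -0.251  0.241]
scene 438 126 [ 0.519 -0.273  0.238]
scene 253 255 [0.48  0.271 0.092]
scene 239 306 [0.387 0.36  0.053]
scene 411 200 [ 0.427 -0.184  0.033]
```

View pics/crop.png

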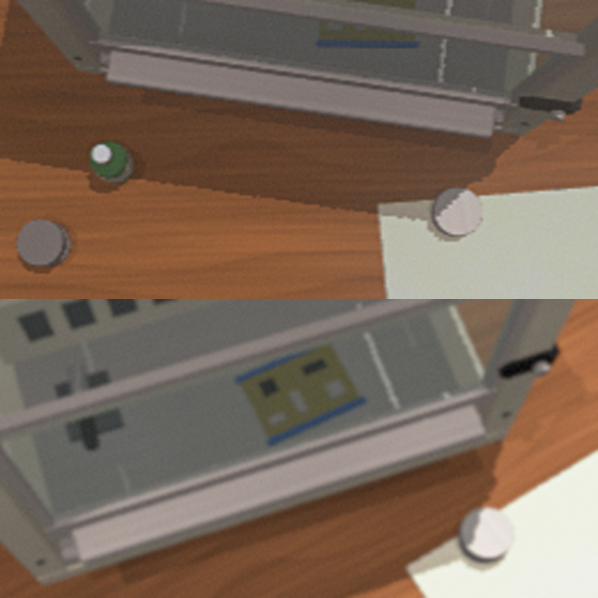

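Top/scene: the lip is the light strip from top (237,172) to (405,193), its top at z≈0.145. The pointer is at top (420–440,185) and scene (420–438,128), its upper face at z≈0.24. The bottle and tin stand to the left and the reel to the right, with the middle clear. The next move checks what the tool's tilt does at the edge of reach.

```bash
python3 -m pendant '[[[-1,0,0,0.4,0],[-1,0,0,0.4,0],[-1,0,0,0.4,0],[-1,0,0,0.4,0],[-1,0,0,0.4,0],[-1,0,0,0.4,0],[-1,0,0,0.4,0],[-1,0,0,0.4,0],[-1,0,0,0.4,0],[-1,0,0,0.4,0]]]'; python3 -c "
from h import *;print(monitor.read_state()['qpos'])
from scipy.spatial.transform import Rotation as R
print(R.from_rotvec(monitor.read_state()['tcp_rot']).as_matrix().round(3))"
```

```text
t: 1.35
eef_pos: [0.1367, 0.4421, 0.6693]
tcp_rot: [0.459, 3.039, 0.414]
wrist_force: [-0.3, -0.4, -0.2]
opening: -0.0001
grasp_force: 0.0
[1.27098646e+00 1.45338266e-01 8.65400470e-01 2.02037759e+00
 6.19776641e-06 1.57081463e+00]
[[-0.955  0.285  0.079]
 [ 0.295  0.921  0.255]
 [ 0.     0.267 -0.964]]
```

Run:
```python
from h import *
import pickle
Q=[]
for n,box in [('top',(240,165,400,200)),('scene',(230,150,412,212))]:
    c=pickle.load(open(f'pics/{n}.pkl','rb')); d=np.load(f'pics/{n}0.npy')
    p=np.array([P(c,d,u,v) for u in range(box[0],box[2]) for v in range(box[1],box[3])])
    p=p[(abs(p[:,2]-.145)<.006)]; t=p[:,1]
    e=[]
    for y in np.arange(-.2,.25,.02):
        s=p[abs(p[:,1]-y)<.01]
        if len(s)>8: e.append((y,s[:,0].min(),s[:,0].max()))
    e=np.array(e); print(n,np.median(p[:,2]),p[:,1].min(),p[:,1].max(),'front',np.polyfit(e[:,0],e[:,1],1),'back',np.polyfit(e[:,0],e[:,2],1))
    # pointer: dark pixels
    i=cv2.imread(f'pics/{n}0.png').max(2); 
    b=[P(c,d,u,v) for u in range(405,450) for v in range(110,200) if i[v,u]<45]
    b=np.array([x for x in b if .18<x[2]<.3]); print('ptr',len(b),b.min(0),b.max(0)); print(np.percentile(b[:,2],[5,25,50,75,95]))
```

```text
top 0.14506597909591923 -0.19671788742902674 0.2523268147512675 front [0.16881901 0.53774315] back [0.15769411 0.57949658]Traceback (most recent call last):
  File "<stdin>", line 16, in <module>
    return umr_minimum(a, axis, None, out, keepdims, initial, where)
ValueError: zero-size array to reduction operation minimum which has no identity
```

```bash
python3 -m pendant '[[[-1,0,0,0.4,0],[-1,0,0,0.4,0],[-1,0,0,0.4,0],[-1,0,0,0.4,0]]]';python3 -m pendant '[[[-1,0,0,-0.4,0],[-1,0,0,-0.4,0],[-1,0,0,-0.4,0],[-1,0,0,-0.4,0]]]'; python3 -c "
from h import *;print(monitor.read_state()['qpos'])"
```

```text
t: 1.85
eef_pos: [0.1284, 0.4154, 0.7422]
tcp_rot: [0.448, 2.964, 0.684]
wrist_force: [0.1, -0.5, -0.5]
opening: 0.0
grasp_force: 0.0
t: 2.35
eef_pos: [0.1291, 0.4175, 0.5321]
tcp_rot: [0.448, 2.964, 0.682]
wrist_force: [0.3, 1.0, 0.1]
opening: 0.0002
grasp_force: 0.0
[ 1.27099538e+00 -2.54167684e-01  4.21211758e-02  1.41457461e+00
 -1.26521146e-05  1.57079365e+00]
```

Run:
```python
from h import *
import pickle
for n,box in [('top',(240,165,400,200)),('scene',(230,150,412,212))]:
    c=pickle.load(open(f'pics/{n}.pkl','rb')); d=np.load(f'pics/{n}0.npy')
    p=np.array([P(c,d,u,v) for u in range(box[0],box[2]) for v in range(box[1],box[3])])
    p=p[(abs(p[:,2]-.145)<.005)]
    th,=[None]
    r=cv2.minAreaRect(p[:,:2].astype(np.float32)); print(n,len(p),r,np.median(p[:,2]))
    i=cv2.imread(f'pics/{n}0.png').max(2)
    b=np.array([(u,v,*P(c,d,u,v)) for u in range(410,450) for v in range(110,200) if i[v,u]<60])
    b=b[(b[:,4]>.15)&(b[:,4]<.3)]; print('ptr',len(b))
    if len(b): print(b[b[:,0].argsort()][:12].round(3)); print(np.percentile(b[:,4],[5,25,50,75,95]))
```

```text
top 2192 ((0.5635790228843689, 0.027666181325912476), (0.4585084617137909, 0.04124874994158745), 80.3927001953125) 0.14505039127218933
ptr 101
[[ 4.16e+02  1.82e+02  5.37e-01 -2.24e-01  2.26e-01]
 [ 4.16e+02  1.83e+02  5.32e-01 -2.22e-01  2.34e-01]
 [ 4.16e+02  1.84e+02  5.31e-01 -2.23e-01  2.29e-01]
 [ 4.16e+02  1.85e+02  5.28e-01 -2.23e-01  2.30e-01]
 [ 4.17e+02  1.82e+02  5.35e-01 -2.24e-01  2.35e-01]
 [ 4.17e+02  1.83e+02  5.33e-01 -2.26e-01  2.30e-01]
 [ 4.17e+02  1.84e+02  5.30e-01 -2.25e-01  2.31e-01]
 [ 4.17e+02  1.85e+02  5.26e-01 -2.23e-01  2.37e-01]
 [ 4.18e+02  1.82e+02  5.35e-01 -2.27e-01  2.33e-01]
 [ 4.18e+02  1.83e+02  5.32e-01 -2.27e-01  2.33e-01]
 [ 4.18e+02  1.84e+02  5.29e-01 -2.26e-01  2.38e-01]
 [ 4.18e+02  1.85e+02  5.27e-01 -2.27e-01  2.35e-01]]
[0.22562047 0.23522309 0.23977895 0.24216208 0.24379158]
scene 2758 ((0.5631515979766846, 0.02495977282524109), (0.4810015857219696, 0.041961513459682465), 80.46721649169922) 0.14487508920416048
ptr 121
[[ 4.17e+02  1.30e+02  5.35e-01 -2.24e-01  2.33e-01]
 [ 4.17e+02  1.31e+02  5.34e-01 -2.25e-01  2.29e-01]
 [ 4.17e+02  1.32e+02  5.33e-01 -2.24e-01  2.28e-01]
 [ 4.18e+02  1.30e+02  5.34e-01 -2.26e-01  2.35e-01]
 [ 4.18e+02  1.31e+02  5.33e-01 -2.27e-01  2.29e-01]
 [ 4.18e+02  1.32e+02  5.31e-01 -2.26e-01  2.28e-01]
 [ 4.18e+02  1.33e+02  5.30e-01 -2.26e-01  2.25e-01]
 [ 4.19e+02  1.29e+02  5.35e-01 -2.29e-01  2.36e-01]
 [ 4.19e+02  1.30e+02  5.32e-01 -2.27e-01  2.37e-01]
 [ 4.19e+02  1.31e+02  5.30e-01 -2.26e-01  2.35e-01]
 [ 4.19e+02  1.32e+02  5.28e-01 -2.26e-01  2.33e-01]
 [ 4.19e+02  1.33e+02  5.27e-01 -2.25e-01  2.31e-01]]
[0.225911   0.23430344 0.23976051 0.24167315 0.24368776]
```

```bash
python3 - <<'E'
from h import *
import pickle
c=pickle.load(open('pics/top.pkl','rb')); d=np.load('pics/top0.npy')
for u,v in [(25,80),(25,160),(40,90),(20,220),(20,300),(60,240),(72,120)]: print(u,v,P(c,d,u,v).round(2))
E
python3 -m pendant '[[[-1,0.12,0.38,0,0],[-1,0.12,0.38,0,0],[-1,0.12,0.38,0,0],[-1,0.12,0.38,0,0]]]'; python3 -c "
from h import *;print(monitor.read_state()['qpos'])"
```

```text
25 80 [ 1.21  1.36 -0.57]
25 160 [ 0.83  1.35 -0.6 ]
40 90 [ 1.2   1.35 -0.66]
20 220 [ 0.56  1.35 -0.6 ]
20 300 [ 0.2   1.35 -0.65]
60 240 [ 0.48  1.25 -0.75]
72 120 [ 1.08  1.24 -0.76]
t: 2.85
eef_pos: [0.2017, 0.6476, 0.534]
tcp_rot: [0.448, 2.964, 0.682]
wrist_force: [-0.9, -0.6, 1.4]
opening: 0.0
grasp_force: 0.0
[1.26847104e+00 2.00305089e-01 4.85826014e-01 1.40419681e+00
 1.12659840e-03 1.56851136e+00]
```

Left side is free. Stretch outward and see the tilt.

```bash
python3 -m pendant '[[[-1,0.12,0.38,0,0],[-1,0.12,0.38,0,0],[-1,0.12,0.38,0,0],[-1,0.12,0.38,0,0],[-1,0.12,0.38,0,0],[-1,0.12,0.38,0,0]]]'; python3 -c "
from h import *;q=monitor.read_state()['qpos'];print(q,q[1]-q[2]+q[3])"
```

```text
t: 3.6
eef_pos: [0.2828, 0.904, 0.4699]
tcp_rot: [0.44, 2.913, 0.826]
wrist_force: [0.5, -0.2, 0.8]
opening: 0.0001
grasp_force: 0.0
[1.26720747 0.84094027 1.34499496 1.5219803  0.00170885 1.56755155] 1.0179256088000774
```

```bash
python3 -m pendant '[[[-1,-0.04,-0.13,0.4,0],[-1,-0.04,-0.13,0.4,0],[-1,-0.04,-0.13,0.4,0],[-1,-0.06,-0.2,0.36,0],[-1,-0.06,-0.2,0.36,0],[-1,-0.06,-0.2,0.36,0],[-1,-0.07,-0.25,0.32,0],[-1,-0.07,-0.25,0.32,0]]]'; python3 -c "
from h import *;q=monitor.read_state()['qpos'];print(q,q[1]-q[2]+q[3])"
```

```text
t: 4.6
eef_pos: [0.1886, 0.5912, 0.7808]
tcp_rot: [0.425, 2.811, 1.063]
wrist_force: [0.1, -0.2, 0.1]
opening: 0.0001
grasp_force: 0.0
[1.25970184 0.3658549  1.34601118 1.82748218 0.00643953 1.56214493] 0.8473258960536811
```

```bash
python3 -m pendant '[[[-1,-0.07,-0.25,0.32,0],[-1,-0.07,-0.25,0.32,0],[-1,-0.08,-0.28,0.28,0],[-1,-0.08,-0.28,0.28,0],[-1,-0.09,-0.3,0.26,0],[-1,-0.09,-0.3,0.26,0],[-1,-0.1,-0.32,0.22,0],[-1,-0.1,-0.32,0.22,0],[-1,-0.1,-0.34,0.2,0],[-1,-0.1,-0.34,0.2,0]]]'; python3 -c "
from h import *;q=monitor.read_state()['qpos'];print(q,q[1]-q[2]+q[3])"
```

```text
t: 5.85
eef_pos: [0.0585, 0.1578, 0.9469]
tcp_rot: [0.383, 2.517, 1.519]
wrist_force: [-1.0, 1.3, 1.0]
opening: 0.0005
grasp_force: 0.0
[ 1.43115159 -0.18596404  1.34602464  2.02055484 -0.16206292  1.63599908] 0.4885661553442042
```

```bash
python3 -m pendant '[[[-1,-0.06,-0.14,0.38,0],[-1,-0.06,-0.14,0.38,0],[-1,-0.06,-0.14,0.38,0],[-1,-0.06,-0.14,0.38,0]]]'; python3 -c "
from h import *;s=monitor.read_state();q=s['qpos'];print(q,q[1]-q[2]+q[3])
from scipy.spatial.transform import Rotation as R
print(R.from_rotvec(s['tcp_rot']).as_matrix().round(3))"
```

```text
t: 6.35
eef_pos: [0.029, 0.0744, 0.9589]
tcp_rot: [0.368, 2.428, 1.639]
wrist_force: [-0.5, 0.4, -0.2]
opening: -0.0001
grasp_force: 0.0
[ 1.2837308  -0.29395347  1.34596592  2.02050531 -0.03034667  1.56379964] 0.38058592576523553
[[-0.951  0.099  0.292]
 [ 0.308  0.358  0.881]
 [-0.018  0.928 -0.371]]
```

```bash
python3 -m pendant '[[[-1,0.1,0.28,-0.25,0],[-1,0.1,0.28,-0.25,0],[-1,0.1,0.28,-0.25,0],[-1,0.1,0.28,-0.25,0],[-1,0.1,0.1,-0.38,-0.5],[-1,0.1,0.1,-0.38,-0.5],[-1,0.15,0,-0.36,-0.8],[-1,0.15,0,-0.36,-0.8],[-1,0.2,-0.1,-0.3,-0.8],[-1,0.2,-0.1,-0.3,-0.8]]]'; python3 -c "
from h import *;s=monitor.read_state();q=s['qpos'];print(q,q[1]-q[2]+q[3])
from scipy.spatial.transform import Rotation as R
print(R.from_rotvec(s['tcp_rot']).as_matrix().round(3))"
```

```text
t: 7.6
eef_pos: [0.1885, 0.1911, 0.5879]
tcp_rot: [0.861, 2.149, 1.406]
wrist_force: [-0.6, 0.5, 0.8]
opening: 0.0001
grasp_force: 0.0
[ 0.80166808 -0.95337165 -0.46278759  0.89528909 -0.01144791  1.55589857] 0.4047050208790515
[[-0.715  0.263  0.648]
 [ 0.699  0.293  0.652]
 [-0.018  0.919 -0.394]]
```

```bash
python3 -m pendant '[[[-1,0.3,0.1,0,-0.5],[-1,0.35,0,0,-0.8],[-1,0.35,-0.1,0,-0.8],[-1,0.25,-0.2,-0.2,-0.9],[-1,0.1,-0.25,-0.3,-0.9],[-1,0,-0.25,-0.3,-0.9],[-1,0,-0.15,-0.35,-0.9],[-1,0,0,-0.4,-0.9],[-1,0,0,-0.4,-0.7]]]'; python3 -c "
from h import *;s=monitor.read_state();q=s['qpos'];print(q,q[1]-q[2]+q[3])
from scipy.spatial.transform import Rotation as R
print(R.from_rotvec(s['tcp_rot']).as_matrix().round(3))"
```

```text
t: 8.72
eef_pos: [0.3909, 0.0632, 0.2947]
tcp_rot: [1.539, 1.432, 0.924]
wrist_force: [1.4, 0.4, -1.0]
opening: -0.0001
grasp_force: 0.0
[ 0.41324946 -0.80431762 -1.11963324  0.14027036 -0.46073278  1.76614584] 0.4555859794665321
[[ 0.084  0.394  0.915]
 [ 0.996 -0.017 -0.084]
 [-0.018  0.919 -0.394]]
```

```bash
python3 -m pendant '[[[-1,0.08,-0.02,-0.3,-0.32],[-1,0.08,-0.02,-0.3,-0.32],[-1,0.07,0,-0.3,0],[-1,0,0,-0.15,0],[-1,0,0,0,0]]]'
python3 - <<'E'
from h import *;s=monitor.read_state();q=s['qpos'];print(q,q[1]-q[2]+q[3])
from scipy.spatial.transform import Rotation as R
print(R.from_rotvec(s['tcp_rot']).as_matrix().round(3))
cap('scene','s1');cap('wrist','w1')
a=cv2.imread('pics/s1.png')[60:320,160:500];b=cv2.imread('pics/w1.png')
cv2.imwrite('pics/m1.png',np.hstack([cv2.resize(a,(392,300)),cv2.resize(b,(400,250)).copy() if 0 else cv2.resize(b,(400,300))]))
E
```

```text
t: 9.35
eef_pos: [0.4431, 0.0725, 0.1711]
tcp_rot: [1.62, 1.387, 0.836]
wrist_force: [0.1, -0.8, -0.3]
opening: 0.0002
grasp_force: 0.0
[ 0.41778532 -0.42309445 -1.26506953 -0.30785901 -0.53439995  1.8331467 ] 0.5341160729729952
[[ 0.17   0.436  0.884]
 [ 0.985 -0.051 -0.165]
 [-0.027  0.899 -0.438]]
```

View pics/m1.png

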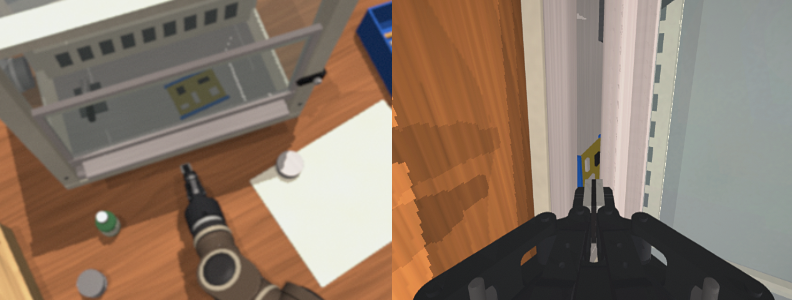

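Scene: the tool sits in front of the lip centre, fingertips at (187,168), and the bottle (106,222) and reel (290,163) are clear. Wrist: the shut fingertips at (595,185) point at the middle of the lip. Next, lower under the lip's level.

```bash
python3 -m pendant '[[[-1,0.06,-0.03,-0.12,0],[-1,0.03,-0.02,-0.12,0],[-1,0,-0.02,-0.12,0],[-1,0,0,0,0]]]'; python3 -c "
from h import *;s=monitor.read_state();q=s['qpos'];print(q,q[1]-q[2]+q[3])
from scipy.spatial.transform import Rotation as R
m=R.from_rotvec(s['tcp_rot']).as_matrix();print(m.round(3),s['eef_pos']+m@[0,0.0145,.073])"
```

```text
t: 9.95
eef_pos: [0.4712, 0.0718, 0.1384]
tcp_rot: [1.642, 1.393, 0.813]
wrist_force: [0.3, 1.0, -0.1]
opening: -0.0
grasp_force: 0.0
[ 0.37992926 -0.26105083 -1.26478958 -0.45020863 -0.50634165  1.82782336] 0.5535301142339598
[[ 0.181  0.457  0.871]
 [ 0.983 -0.057 -0.175]
 [-0.03   0.888 -0.46 ]] [0.54138275 0.05819477 0.11770837]
```

```bash
python3 -m pendant '[[[-1,-0.02,-0.03,-0.1,0],[-1,0.05,-0.04,-0.08,0],[-1,0.06,-0.04,-0.03,0],[-1,0.05,-0.03,0,0],[-1,0,0,0,0]]]'; python3 -c "
from h import *;s=monitor.read_state();q=s['qpos'];print(q,q[1]-q[2]+q[3])
from scipy.spatial.transform import Rotation as R
m=R.from_rotvec(s['tcp_rot']).as_matrix();print(m.round(3),s['eef_pos']+m@[0,0.0145,.073])"
```

```text
t: 10.58
eef_pos: [0.5013, 0.0558, 0.1163]
tcp_rot: [1.655, 1.397, 0.799]
wrist_force: [0.4, -0.0, 1.1]
opening: 0.0002
grasp_force: 0.0
[ 0.30135362 -0.13564536 -1.25331582 -0.56822378 -0.44272935  1.789952  ] 0.549446677903837
[[ 0.187  0.469  0.863]
 [ 0.982 -0.06  -0.18 ]
 [-0.033  0.881 -0.472]] [0.57110151 0.041779   0.09463376]
```

```bash
python3 -m pendant '[[[-1,0,0,0.03,0],[-1,0,0,0.06,0],[-1,0,0,0.06,0],[-1,0,0,0.06,0],[-1,0,0,0.06,0],[-1,0,0,0.06,0],[-1,0,0,0.06,0],[-1,0,0,0.06,0],[-1,0,0,0.06,0],[-1,0,0,0.06,0],[-1,0,0,0.03,0],[-1,0,0,0,0]]]'
cat > m.py <<'E'
from h import *
import sys
from scipy.spatial.transform import Rotation as R
s=monitor.read_state();q=s['qpos'];m=R.from_rotvec(s['tcp_rot']).as_matrix();print(q.round(3),s['wrist_force'],s['eef_pos']+m@[0,0.0145,.073])
for n in ('scene','top'):
    c,i,d=cap(n,n+sys.argv[1])
    f=K(c); v,u=np.mgrid[100:260,180:450]; z=d[100:260,180:450]
    p=np.stack([(u-c['cx'])/f*z,-(v-c['cy'])/f*z,-z,1+0*z],-1)@c['world_from_camera'].T
    p=p[...,:3].reshape(-1,3)-[.563,.025,0]; a=np.radians(-9.57)
    X=p[:,0]*np.cos(a)+p[:,1]*np.sin(a); Y=-p[:,0]*np.sin(a)+p[:,1]*np.cos(a)
    for sgn in (1,-1):
        k=(abs(X)<.012)&(Y*sgn>.07)&(Y*sgn<.22)&(p[:,2]>.09)&(p[:,2]<.35)
        if k.sum(): h,e=np.histogram(p[k,2],np.arange(.09,.35,.004)); j=h.argmax(); w=k&(abs(p[:,2]-e[j]-.002)<.006); print(n,sgn,k.sum(),w.sum(),'lip top',np.median(p[w,2]))
E
python3 m.py 2
```

```text
t: 12.08
eef_pos: [0.4999, 0.0562, 0.2056]
tcp_rot: [1.654, 1.4, 0.798]
wrist_force: [-6.8, 1.4, -3.5]
opening: -0.0003
grasp_force: 3.3
[ 0.303 -0.358 -1.116 -0.206 -0.443  1.79 ] [-6.82234586  1.405255   -3.4917175 ] [0.56971577 0.04230287 0.18385183]
scene 1 595 595 lip top 0.21506838046499543
scene -1 540 540 lip top 0.21494798481354999
top 1 496 494 lip top 0.21535516611358418
top -1 499 494 lip top 0.21514156102632476
```

```bash
python3 -m pendant '[[[-1,0,0,0.055,0],[-1,0,0,0.055,0],[-1,0,0,0.055,0],[-1,0,0,0,0],[-1,0,0,0,0]]]'; python3 m.py 3
python3 - <<'E'
from h import *
a=cv2.imread('pics/top3.png')[130:230,350:460]; b=cv2.imread('pics/scene3.png')[80:180,350:460]
cv2.imwrite('pics/c3.png',np.hstack([cv2.resize(x,(390,355),interpolation=2) for x in (a,b)]))
import pickle
for n in ('scene','top'):
    c=pickle.load(open(f'pics/{n}.pkl','rb')); d=np.load(f'pics/{n}3.npy'); i=cv2.imread(f'pics/{n}3.png').max(2)
    b=np.array([P(c,d,u,v) for u in range(410,450) for v in range(110,200) if i[v,u]<60])
    b=b[(b[:,2]>.2)&(b[:,2]<.3)]; print('clip top',np.percentile(b[:,2],[5,50,75,90,97]))
E
```

```text
t: 12.8
eef_pos: [0.5007, 0.0562, 0.2319]
tcp_rot: [1.654, 1.397, 0.8]
wrist_force: [-6.5, 0.8, -2.7]
opening: -0.0001
grasp_force: 2.8
[ 0.303 -0.398 -1.071 -0.124 -0.443  1.79 ] [-6.53391521  0.82203121 -2.67119387] [0.57050492 0.0422519  0.21027226]
scene 1 618 617 lip top 0.24218021705912496
scene -1 572 569 lip top 0.24205552194098845
top 1 516 505 lip top 0.24248490439868475
top -1 521 515 lip top 0.24226718952382909
clip top [0.22688915 0.23918508 0.24162325 0.24244196 0.24361772]
clip top [0.22908802 0.24013882 0.24221915 0.24431609 0.24520605]
```

View pics/c3.png

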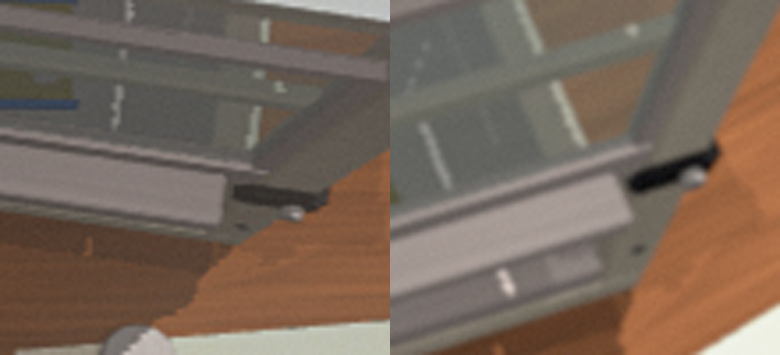

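The crops show the right end of the lip level with the black pointer tip: top view (232,195), scene view (632,183). The lip centre is at about 0.232 and the tip at about 0.230. Lower off it, then draw back.

```bash
python3 -m pendant '[[[-1,0,0,-0.05,0],[-1,0,0,-0.1,0],[-1,-0.05,0.01,-0.05,0],[-1,-0.2,0.03,0,0],[-1,-0.25,0.04,0,0],[-1,-0.2,0.03,0.1,0],[-1,-0.1,0.02,0.1,0],[-1,0,0,0,0],[-1,0,0,0,0]]]'; python3 m.py 4
python3 - <<'E'
from h import *
b=cv2.imread('pics/top4.png');cv2.imwrite('pics/c4.png',b[100:320,150:500])
import pickle
for n,pts in [('top',[(238,210),(208,244),(389,233)]),('scene',[(253,255),(239,306),(411,200)])]:
    a0=cv2.imread(f'pics/{n}0.png').astype(int);a4=cv2.imread(f'pics/{n}4.png')
    print(n,[float(abs(a0-a4)[v-12:v+12,u-12:u+12].mean().round(1)) for u,v in pts])
E
```

```text
t: 14.02
eef_pos: [0.381, 0.0759, 0.2311]
tcp_rot: [1.654, 1.397, 0.801]
wrist_force: [0.3, 0.1, 0.1]
opening: 0.0005
grasp_force: 0.0
[ 0.551 -0.689 -1.151  0.171 -0.649  1.952] [0.30297897 0.11495732 0.09474761] [0.45086085 0.06198699 0.20944264]
scene 1 617 615 lip top 0.24203823702959415
scene -1 567 561 lip top 0.2417510897806957
top 1 515 505 lip top 0.24237796752261587
top -1 522 510 lip top 0.24222720866125913
top [2.1, 2.0, 2.1]
scene [1.4, 1.3, 1.1]
```

View pics/c4.png

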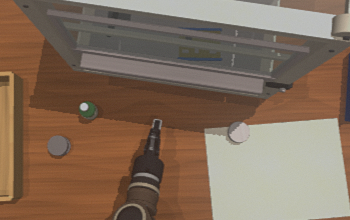

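The hand is clear, with the fingertips at (157,122) and the lip well ahead of them. The window holds its height and the bystanders have not moved.

```bash
python3 -c "
from station import manip;print(manip.sign_off())"
```

```text
the job is handed in; nothing more can be done
None
```

I pushed the window up by its lip to within about 2 mm of the pointer's height by camera measurement, drew the hand clear with nothing else moved, and handed the job in at about 14 s; no verdict came back.

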